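# Start a cure on the UV curing box

### The job

The resin mould is lying in the open tray of the white UV curing box. With closed fingers, push the tray fully home so that no UV gets out, then switch the box on by pressing down the raised half of the rocker on its top, then press the middle one of the three round timer keys all the way down and let it come up again. Only touch and press: leave the other two keys alone, do not lift or tip the box or push it out of its place, and do not disturb the pots, cups and bottle round it.

Things in the scene. Friction and masses are not known exactly. Their poses are not given: they have to be found in the camera images.
- uv_box: White UV curing box, 150 (x) x 160 (y) x 72 mm high, 2.4 kg, loose on rubber feet. Origin: centre of its underside; z up; -x is the front, where the tray comes out. On its flat top, z = 72, in its frame: three round white timer keys in a row at x = -45, y = +38, 0, -38 mm; a black rocker with its pivot at x = +20, y = +40, z = 77 mm, axis along y, in a low bezel (1.5 to 2 mm high).
- tray_front (a point): Centre of the flat upright outer face of the tray's grey front panel: 156 mm wide (box y), 52 mm high (12 to 64 mm above the worktop), facing the box's -x. The point is 50 mm above the worktop; with the tray home it is at x = -81.5, y = 0 in the box's frame. The tray behind it is open on top, with a clear mould in it.
- tray (a joint): How far the tray is out of the box, m: 0 = fully home (end stop, panel against the case), up to 0.095. It slides along the box's x with about 2 N of friction and stays where it is left.
- rocker_on_face (a point): Point on the half of the rocker that switches on (towards the back of the box, +x), mid-width, 15 mm from the pivot. Each half is 23 mm long (box x), 24 mm wide. Off, this half stands up at 0.28 rad, its outer edge 83 mm above the worktop, the point at 81; on, it lies level, 77 mm above the worktop.
- rocker (a joint): Rocker angle, rad: 0 = off, 0.28 = on. An over-centre spring snaps it to the nearer end once past the middle; about 3 N at 15 mm from the pivot turns it. It stays on by itself.
- key_middle_top (a point): Centre of the top of the middle timer key, 17 mm across, standing 8 mm above the box's top (80 mm above the worktop) when up. It goes straight down.
- key_middle (a joint): Travel of the middle key, m: 0 = up, 0.004 = all the way down (end stop). A spring brings it back up; 1.5 N to start, about 4.4 N all the way down.
- key_left (a joint): The same for the left key (at the box's +y). Not to be pressed.
- key_right (a joint): The same for the right key (at the box's -y). Not to be pressed.
- swab_cup: Bystander: off-white tapered cup full of cotton swabs, 66 mm across, 76 mm tall, loose. Origin: centre of its underside.
- gel_bottle: Bystander: small bottle with a dark cap, 27 mm across, 69 mm tall, loose. Origin: centre of its underside.
- mixing_cup: Bystander: low clear mixing cup with two ears, 44 x 71 x 21 mm, loose. Origin: centre of its underside.
- glitter_pot: Bystander: tiny round glitter pot, 26 mm across, 13 mm tall, loose. Origin: centre of its underside.

How it is judged:
By the outcome, as a careful person would: the job done as asked, in the order asked, and still so for the second after the job is handed in, with the robot touching nothing.
It also fails if it takes over 45 s, if anything falls off the work surface, if the arm or the gripper's body presses on something with over 40 N, if the wrist force passes 120 N, or if a joint passes its speed limit or range.

### The arm

A 6-joint arm with a two-finger parallel gripper is mounted at the origin on the work surface; the furniture and walls round the work are solid. World frame = base frame: x ahead of the robot, y to its left, z up, the work surface at z = 0. Lengths are in mm, angles in degrees, forces in N, time in s.
With the tool pointing down it reaches from about 300 to 850 mm from the base axis. Payload 4.2 kg.
Tool frame: the origin (TCP) lies at the very end of the fingers, on their centre line; the grasp point (between the pads) lies 19 mm behind it (env.grip_depth is the distance from the TCP to the grasp point, in mm); z points along the fingers, y is the line along which they close (so a half turn about z gives the same grasp; the last joint's range is limited). The gripper opens to 91 mm and grips with 3 to 60 N. Pads are 32 mm wide; open, the fingers measure 118 mm over their backs; the gripper's body (76 mm by 178 mm) begins 60 mm behind the grasp point.
Start: joints at [62.166, 18.312, 89.639, -0, 72.044, -1.146], TCP at [258.26, 513.758, 188.276] pointing down, gripper open.
Joint ranges: [-177.97, 177.97], [-48.28, 115.42], [12.27, 149.76], [-77.06, 257.06], [2.81, 150.46], [-146.56, 146.56]. Speed limits (degrees/s): [147.25, 147.25, 180, 180, 180, 180].

### API

Orientations are given as [roll, pitch, yaw] about the fixed x, y, z axes, in that order (R = Rz(yaw) Ry(pitch) Rx(roll)).
In Python, from workcell import env, cams gives the robot as it stands.
- The arm moves only by the tool apply_moves, never from a script. Its argument "deltas" is a list of rows, each a list of 5 numbers: the shift along the tool's x, y, z in m, then the turn about the tool's z in rad, then the opening, from -1 (shut) to 1 (fully open), so that 0 is half open. In form: [[tx, ty, tz, roll, gripper], ...]. A call has 1 to 5 rows; each row is the pose to reach, as a shift and turn from the pose commanded when the call began, along the tool's axes at that moment; what a row does not reach only later rows make up. A row lasts 1/10 s, in which the tool goes at most 50 mm and 8.59 degrees, less where a joint would pass 70% of its speed; a pose out of reach is approached as far as the arm can. A call with a gripper value outside its range is refused whole. The fingers move at their own pace and stop on an object; "grip_force" is the grip in N (left out, the last holds). Time passes only in rows, so rows that repeat a pose let the fingers close. It gives the time, the measured TCP pose, the force, the opening and the grip force at its end, in the units of the state.
- env.state(): the state, without advancing time (a new reading comes with each control period).
- cams.grab_frame(name): name is "scene" or "top" or "wrist"; returns the picture (420x560x3 uint8, blue, green, red); there is no depth.
- cams.get_calibration(name): a dict with "mtx" (3x3 intrinsics, pixels), "eye" and "attitude" of the camera in the world; the wrist camera has in their place "tool_from_camera" (4x4, takes a point from camera to tool coordinates, whose origin is the TCP and whose axes are the flange's). Camera axes: x right, y down, z forward; pixel columns grow to the right and rows downward; lengths in mm; the calibration is good to about 2 mm. A picture is of the moment at which its call begins: read the wrist's pose just before it. get_calibration takes no time and is no camera call.
- env.job_done(): hands the job in; it is judged then, once.
The state is a dict: "time_s": time; "qpos": joint angles; "qvel": joint speeds; "effort": joint torques, N m; "ee_pos": TCP position; "ee_rot": TCP orientation; "force": force on the tool from outside, world axes, zero at the start; "torque": the same for the moment, N m; "gripper_width": finger opening in mm; "gripper_force": force on a finger pad.
Only numpy, scipy, OpenCV 4.12 (cv2) and the standard library are available. Lean on these libraries where they do the work, as an engineer would, in place of code of your own. Each camera call takes 0.05 s, during which the arm holds its last target. There are 200 camera calls.

## Working session

There is one attempt and no reset: what is moved stays moved. The work goes in short steps, Python scripts to look and compute and a tool call to move; the robot and the scene stay as the last step left them, time stands still between calls to the robot, and variables do not carry over. Pictures are saved under pics/ and viewed, at most 10 in all, crops included, and the job is handed in when it is done.

Besides the shell and the picture viewer there is one more tool, called after "Call:" as name(argument=value, ...), one argument or row to a line, values as JSON. apply_moves: Moves the arm, as the interface text tells. Its arguments: {"type":"object","properties":{"deltas":{"type":"array"},"grip_force":{"type":"number"}},"required":["deltas"]}

```bash
mkdir -p pics; ls; python3 - <<'E'
from workcell import env,cams
import cv2,numpy as np
for n in("scene","top"):
    cv2.imwrite(f"pics/{n}0.png",cams.grab_frame(n)); c=cams.get_calibration(n); print(n,c)
print(cams.get_calibration("wrist")); s=env.state(); print(s)
E
```

```text
pics
scene {'mtx': array([[534.28351851,   0.        , 264.09445016],
       [  0.        , 534.28351851, 196.07078539],
       [  0.        ,   0.        ,   1.        ]]), 'eye': array([ -17.64932781, -299.02998092,  785.33375255]), 'attitude': array([-132.95416934,    0.66027437,  -55.02591948])}
top {'mtx': array([[464.99581944,   0.        , 287.16505113],
       [  0.        , 464.99581944, 207.05521265],
       [  0.        ,   0.        ,   1.        ]]), 'eye': array([ 430.55794422,  144.13823128, 1067.65433407]), 'attitude': array([-170.05937066,   -0.86723266,  -88.78644918])}
{'mtx': array([[298.36504521,   0.        , 277.14397908],
       [  0.        , 298.36504521, 209.57236908],
       [  0.        ,   0.        ,   1.        ]]), 'tool_from_camera': array([[-2.11531797e-05, -9.60504262e-01, -2.78265274e-01,
         7.99981741e+01],
       [ 9.99999911e-01, -1.37826138e-04,  3.99724385e-04,
         5.72162464e-01],
       [-4.22289203e-04, -2.78265240e-01,  9.60504179e-01,
        -1.97213054e+02],
       [ 0.00000000e+00,  0.00000000e+00,  0.00000000e+00,
         1.00000000e+00]])}
{'time_s': 0.1, 'qpos': array([ 6.21663638e+01,  1.83482226e+01,  8.96985385e+01, -1.00930798e-03,
        7.20419868e+01, -1.14697692e+00]), 'qvel': array([-0.02739826, -0.12694594, -0.11343105, -0.1573188 ,  0.05531588,
       -0.00549158]), 'effort': array([ 2.08410456e-04, -4.13332415e+01, -2.32508755e+01,  7.31282216e-02,
        4.21146210e-02, -3.77526737e-05]), 'ee_pos': array([258.03230373, 513.32343703, 187.50786216]), 'ee_rot': array([-1.79911251e+02, -8.17019681e-04,  1.53313652e+02]), 'force': array([-0.55409257,  0.3514881 , -0.291103  ]), 'torque': array([ 0.00525901, -0.02987357, -0.03838552]), 'gripper_force': 0.0, 'gripper_width': 91.22917977702855}
```

View pics/scene0.png

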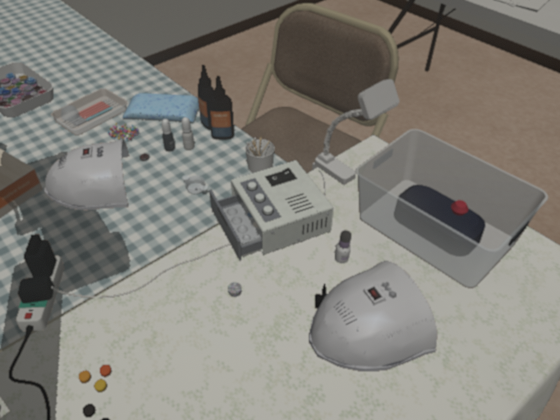

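View pics/top0.png

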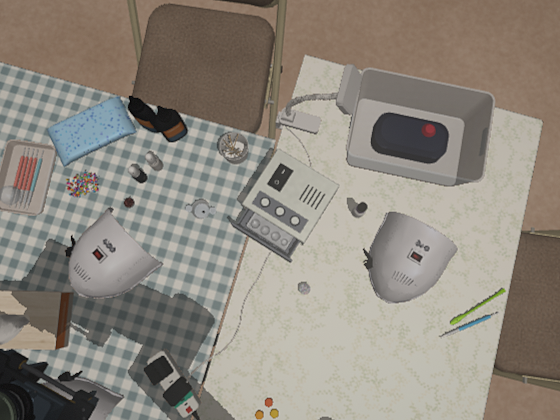

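The top view shows the box at about (290,200), with keys near (263,201), (278,210) and (293,220), the rocker near (281,177), and the tray front edge running from (232,218) to (291,258). The mixing cup is at (201,209), the glitter pot at (304,288) and the bottle at (357,207). Next I'll enlarge this area and cast rays.

```bash
cat > h.py <<'E'
import numpy as np
from scipy.spatial.transform import Rotation as R
from workcell import env,cams
def ray(name,px,s=None):
    c=cams.get_calibration(name); d=np.linalg.inv(c["mtx"])@[px[0],px[1],1]
    if name=="wrist":
        T=c["tool_from_camera"]; Rt=R.from_euler("xyz",s["ee_rot"],degrees=True).as_matrix()
        return s["ee_pos"]+Rt@T[:3,3], Rt@T[:3,:3]@d
    return c["eye"],R.from_euler("xyz",c["attitude"],degrees=True).as_matrix()@d
def onz(name,px,z,s=None):
    e,d=ray(name,px,s); return e+d*(z-e[2])/d[2]
E
python3 - <<'E'
from h import *; import cv2
for n,p,z in[("top",(263,201),80),("top",(278,210),80),("top",(293,220),80),("top",(281,177),77),("top",(232,218),64),("top",(291,258),64),("top",(276,150),72),("top",(339,186),72)]: print(p,onz(n,p,z).round(1))
for n,p in[("scene",(252,188)),("scene",(260,198)),("scene",(268,210))]: print(p,onz(n,p,80).round(1))
im=cv2.imread("pics/top0.png")[130:280,180:380]; cv2.imwrite("pics/topc.png",cv2.resize(im,None,fx=4,fy=4,interpolation=cv2.INTER_CUBIC))
E
```

```text
(263, 201) [616.  185.3  80. ]
(278, 210) [597.  152.5  80. ]
(293, 220) [576.  119.7  80. ]
(281, 177) [670.9 147.7  77. ]
(232, 218) [579.7 252.3  64. ]
(291, 258) [495.8 122.1  64. ]
(276, 150) [733.4 160.3  72. ]
(339, 186) [655.  20.  72.]
(252, 188) [604.2 175.   80. ]
(260, 198) [589.6 145.3  80. ]
(268, 210) [571.1 113.8  80. ]
```

View pics/topc.png

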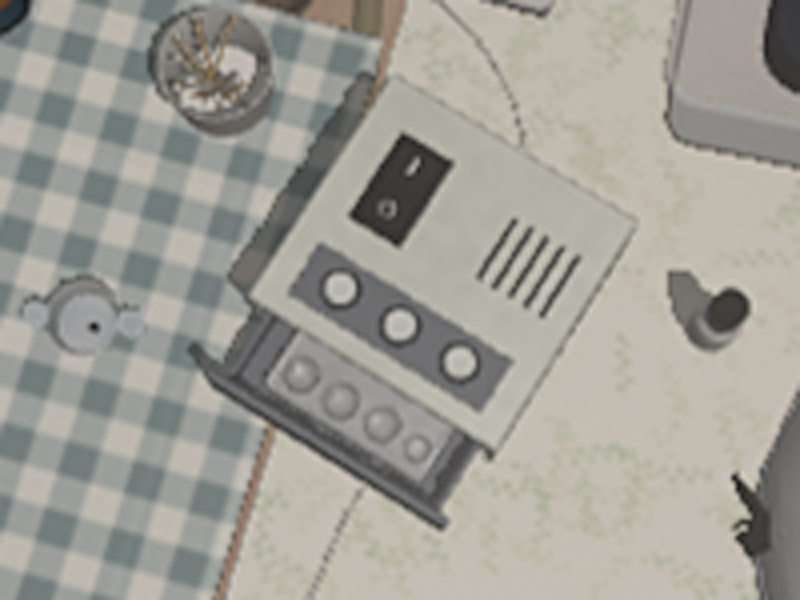

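The crop puts the keys at full-image pixels (265.2,202.2), (280,211.2) and (295,220.8). The rocker centre is at (280.5,177.5), with "I" towards the back. The panel's outer top edge runs from (228,217) to (290.7,261.2), and the front is clear for about 100 mm.

```bash
python3 - <<'E'
from h import *
K=np.array([onz("top",p,80) for p in[(265.2,202.2),(280,211.2),(295,220.8)]])
yd=K[0]-K[2]; print("keys",K.round(1),"span",np.linalg.norm(yd[:2]))
a=np.degrees(np.arctan2(yd[1],yd[0])); print("box yaw",a-90)
F=np.array([onz("top",p,64) for p in[(228,217),(290.7,261.2)]]); print("panel",F.round(1),np.linalg.norm(F[0]-F[1]),np.degrees(np.arctan2(*(F[0]-F[1])[[1,0]]))-90)
t=np.radians(a-90); bx=np.array([np.cos(t),np.sin(t)]); by=np.array([-bx[1],bx[0]])
o=K[1,:2]+45*bx
print("origin",o); 
for n,p in[("rocker",onz("top",(280.5,177.5),77)),("F",F.mean(0)),("glit",onz("top",(304,288),13)),("mix",onz("top",(201,209),20)),("cup",onz("top",(233,143),76)),("cupS",onz("scene",(260,145),80)),("bl",onz("top",(243,203),72)),("br",onz("top",(303,244),72)),("bk",onz("top",(339,185),72))]: print(n,p.round(1),((p[:2]-o)@np.c_[bx,by]).round(1))
E
```

```text
keys [[613.5 180.5  80. ]
 [594.5 148.1  80. ]
 [574.4 115.4  80. ]] span 75.90134587694298
box yaw -30.961994775624397
panel [[581.7 261.1  64. ]
 [488.9 122.6  64. ]] 166.74246994352723 -33.81646006070415
origin [633.11422979 124.9366819 ]
rocker [669.7 148.8  77. ] [19.1 39.3]
F [535.3 191.8  64. ] [-118.3    7.1]
glit [432.9  90.6  13. ] [-154.  -132.5]
mix [605.3 328.5  20. ] [-128.6  160.2]
cup [745.8 255.8  76. ] [ 29.3 170.2]
cupS [726.2 242.   80. ] [ 19.6 148.2]
bl [612. 229.  72.] [-71.6  78.4]
br [525.7  97.1  72. ] [-77.8 -79.1]
bk [657.2  20.   72. ] [ 74.7 -77.6]
```

Everything agrees: the key span is 75.9 mm and the rocker is at (19,39) in the box frame. The tray is about 37 mm out. I'll close the fingers and go to a standoff in front of the tray, at box (-165, 0).

Call:
apply_moves(
  deltas=[
    [-0.345,-0.167,0.038,0.075,-1],
    [-0.345,-0.167,0.038,0.075,-1],
    [-0.345,-0.167,0.038,0.075,-1],
    [-0.345,-0.167,0.038,0.075,-1],
    [-0.345,-0.167,0.038,0.075,-1],
  ],
  grip_force=10,
)

```text
time_s: 0.6
ee_pos: [410.3, 314.6, 163.2]
ee_rot: [-180.0, -0.0, 149.0]
force: [0.8, 0.5, 0.2]
gripper_width: 53.8
gripper_force: 0.0
```

Call:
apply_moves(
  deltas=[
    [-0.13,-0.06,0,0,-1],
    [-0.13,-0.06,0,0,-1],
    [-0.13,-0.06,0,0,-1],
    [-0.13,-0.06,0,0,-1],
    [-0.13,-0.06,0,0,-1],
  ],
)

```text
time_s: 1.1
ee_pos: [490.1, 197.3, 163.2]
ee_rot: [-180.0, -0.1, 148.9]
force: [-0.7, 1.0, -0.1]
gripper_width: 14.1
gripper_force: 0.0
```

```bash
python3 - <<'E'
from h import *; import cv2
s=env.state(); print(s["ee_pos"],s["ee_rot"],s["gripper_width"])
cv2.imwrite("pics/w1.png",cams.grab_frame("wrist"))
E
```

```text
[490.13625968 197.34460907 163.16822839] [-1.7997739e+02 -6.8811542e-02  1.4887349e+02] 14.08515989593773
```

View pics/w1.png

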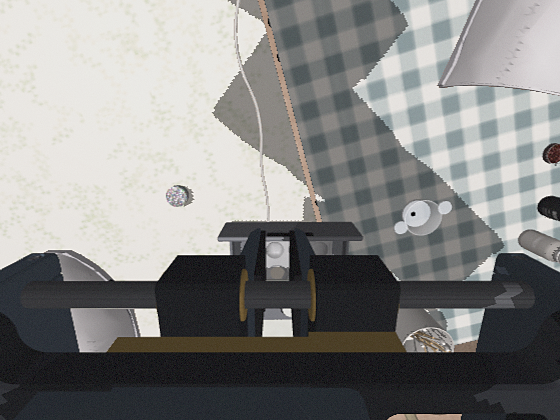

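The wrist view shows the panel's front face as a band. Its bottom edge is near row 222, cols 231–360, and its top edge near row 240, cols 217–363. The fingers are above and just in front of it.

```bash
cat >> h.py <<'E'
O=np.array([633.1,124.9]); t=np.radians(-31); bx=np.array([np.cos(t),np.sin(t)]); by=np.array([-bx[1],bx[0]])
def box(p): return (np.asarray(p)[:2]-O)@np.c_[bx,by]
E
python3 - <<'E'
from h import *; import cv2
s=env.state()
for p,z in[((217,240),64),((363,240),64),((231,222),12),((360,222),12)]:
    q=onz("wrist",p,z,s); print(q.round(1),box(q).round(1))
print("tcp",box(s["ee_pos"]))
im=cv2.imread("pics/w1.png")
g=cv2.cvtColor(im,6); print(g[212:250,225],g[212:250,340]); print(g[236,205:240],g[236,350:375])
E
```

```text
[490.7 123.4  64. ] [-121.3  -74.6]
[570.9 256.8  64. ] [-121.2   81. ]
[492.  131.2  12. ] [-124.1  -67.3]
[573.9 267.2  12. ] [-124.1   91.5]
tcp [-160.72865071  -11.06912126]
[225 224 216 220 226 229 230 230 230 235 233  96  38  50  52  55  62  61
  59  63  63  60  58  59  59 110 143 146 107 165 238 226 218 221 223 228
 229 226] [111 116 112 112 112 113 109 116 116 101  54  52  57  53  45  51  52  56
  50  53  55  51  53  50  60  71  75  74  71  75  77  75  74  73  69  72
  78  72]
[228 231 230 228 221 220 218 221 226 228 230 237 224  82  51  58  60  60
  57  60  59  64  62  63  60  60  62  68  62  59  60  60  62  62  63] [ 60  62  62  60  58  62  62  57  64  58  66  55  70 103 122 114 111 115
 113 112 113 115 116 114 113]
```

Call:
apply_moves(
  deltas=[
    [0,0.013,0.04,0,-1],
    [0,0.013,0.08,0,-1],
    [0,0.013,0.125,0,-1],
    [0,0.013,0.125,0,-1],
    [0,0.013,0.125,0,-1],
  ],
)

```text
time_s: 1.65
ee_pos: [496.3, 210.3, 38.9]
ee_rot: [-180.0, -0.0, 149.1]
force: [0.6, -0.6, 0.1]
gripper_width: 0.4
gripper_force: 0.0
```

Call:
apply_moves(
  deltas=[
    [-0.005,0,0,0,-1],
    [-0.01,0,0,0,-1],
    [-0.015,0,0,0,-1],
    [-0.02,0,0,0,-1],
    [-0.025,0,0,0,-1],
  ],
)

```text
time_s: 2.15
ee_pos: [519.1, 195.9, 39.1]
ee_rot: [180.0, 0.0, 149.0]
force: [-0.2, -0.6, 0.2]
gripper_width: 0.5
gripper_force: 0.0
```

Call:
apply_moves(
  deltas=[
    [-0.004,0,0,0,-1],
    [-0.008,0,0,0,-1],
    [-0.012,0,0,0,-1],
    [-0.016,0,0,0,-1],
    [-0.02,0,0,0,-1],
  ],
)

```text
time_s: 2.65
ee_pos: [535.7, 185.8, 38.5]
ee_rot: [-180.0, -0.0, 149.0]
force: [0.6, -0.3, 0.1]
gripper_width: 0.3
gripper_force: 0.0
```

Call:
apply_moves(
  deltas=[
    [-0.003,0,0,0,-1],
    [-0.006,0,0,0,-1],
    [-0.009,0,0,0,-1],
  ],
)

```text
time_s: 2.95
ee_pos: [543.4, 181.2, 38.6]
ee_rot: [180.0, -0.0, 149.0]
force: [-0.2, -1.0, 0.2]
gripper_width: 0.8
gripper_force: 0.0
```

```bash
python3 - <<'E'
from h import *; import cv2
s=env.state(); print(box(s["ee_pos"]),s["force"])
im=cams.grab_frame("scene")[140:280,170:350]; cv2.imwrite("pics/s2.png",cv2.resize(im,None,fx=4,fy=4,interpolation=2))
E
```

```text
[-105.92957479    2.06268037] [-0.22104031 -1.00243046  0.19554961]
```

View pics/s2.png

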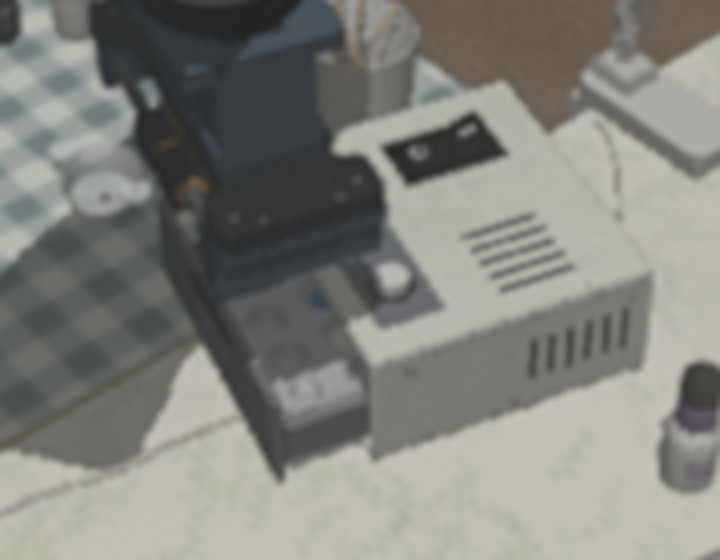

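The scene crop shows the tray still well out, with the panel's bottom corner at crop (281,478), which is full-image (240,259.5). I'll check whether it has moved since the start and where the fingers are.

```bash
python3 - <<'E'
from h import *; import cv2
im=cams.grab_frame("scene"); a=cv2.imread("pics/scene0.png")
q=onz("scene",(240.2,259.5),12); print("panel corner now",box(q))
q=onz("scene",(264,254),3); print("case corner",box(q))
b=np.hstack([cv2.resize(x[160:270,190:290],None,fx=4,fy=4,interpolation=2) for x in(a,im)]); cv2.imwrite("pics/cmp.png",b)
# project TCP into scene and top
s=env.state(); print(s["ee_pos"],s["gripper_width"],s["effort"].round(2))
for n in("scene","top"):
    c=cams.get_calibration(n); Rm=R.from_euler("xyz",c["attitude"],degrees=True).as_matrix()
    for bxp in(-122,-90):
        for y in(-78,):
            for z in(12,64):
                w=np.r_[O+bx*bxp+by*y,z]; p=c["mtx"]@(Rm.T@(w-c["eye"])); print(n,bxp,y,z,p[:2]/p[2])
E
```

```text
panel corner now [-121.76123208  -77.6324988 ]
case corner [-72.33679508 -76.7079074 ]
[543.56619597 181.18944573  38.59600503] 0.3903622885386918 [-1.100e-01 -4.358e+01 -1.885e+01  1.000e-02  7.000e-02 -2.000e-02]
scene -122 -78 12 [240.15617715 259.67673363]
scene -122 -78 64 [238.95363636 241.06800672]
scene -90 -78 12 [255.74000865 254.29730842]
scene -90 -78 64 [255.11181079 235.67081982]
top -122 -78 12 [290.92986564 262.79104025]
top -122 -78 64 [291.48935929 261.47016498]
top -90 -78 12 [298.43092915 250.79495263]
top -90 -78 64 [299.37043168 248.86843976]
```

View pics/cmp.png

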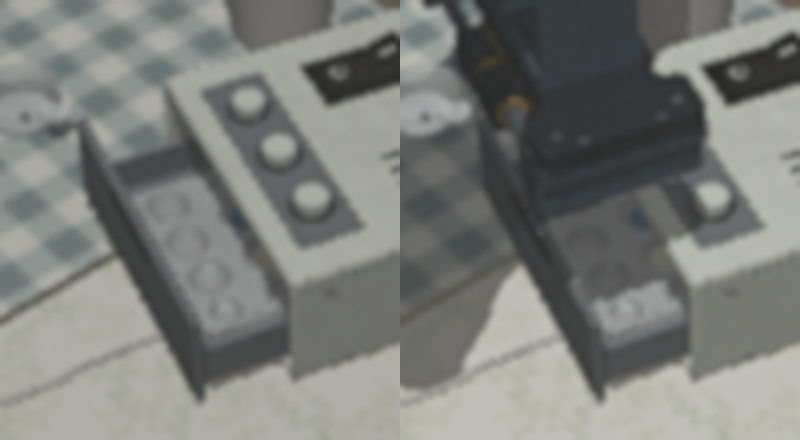

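The tray has not moved, though the reported TCP is past the panel. Before moving on, I'll put one composite together: wrist, top and scene views, with the TCP projection marked.

```bash
cat >> h.py <<'E'
def proj(n,w,s=None):
    c=cams.get_calibration(n)
    if n=="wrist":
        T=c["tool_from_camera"]; Rt=R.from_euler("xyz",s["ee_rot"],degrees=True).as_matrix(); e=s["ee_pos"]+Rt@T[:3,3]; M=Rt@T[:3,:3]
    else: e=c["eye"]; M=R.from_euler("xyz",c["attitude"],degrees=True).as_matrix()
    p=c["mtx"]@(M.T@(np.asarray(w)-e)); return p[:2]/p[2]
E
python3 - <<'E'
from h import *; import cv2
s=env.state(); T=s["ee_pos"]; out=[]
for n,hw,f in(("wrist",(200,150),2),("top",(70,52),5.7),("scene",(70,52),5.7)):
    im=cams.grab_frame(n); p=proj(n,T,s); p2=proj(n,T+[0,0,80],s); print(n,p,p2)
    c=proj(n,np.r_[T[:2],70],s); 
    x0=int(np.clip(c[0]-hw[0]/2*(2 if n!="wrist" else 1),0,400)); y0=int(np.clip(c[1]-hw[1]/2*(2 if n!="wrist" else 1),0,400))
    w,h=(200,150) if n=="wrist" else (140,104)
    k=cv2.resize(im[y0:y0+h,x0:x0+w],(400,300),interpolation=2); 
    for q,col in((p,(0,0,255)),(p2,(0,255,0))): cv2.drawMarker(k,tuple(int(v) for v in((q-[x0,y0])*400/w)),col,0,12)
    print(x0,y0,400/w); out.append(k)
out.append(cv2.resize(cv2.imread("pics/top0.png")[158:262,212:352],(400,300)))
cv2.imwrite("pics/c3.png",np.vstack([np.hstack(out[:2]),np.hstack(out[2:])]))
E
```

```text
wrist [276.36808814 240.5879623 ] [276.06548968 307.54104998]
176 185 2.0
top [264.55017421 236.53843127] [263.27238371 232.24207906]
194 182 2.857142857142857
scene [231.85848528 219.62621521] [229.59267793 189.41443094]
160 156 2.857142857142857
```

View pics/c3.png

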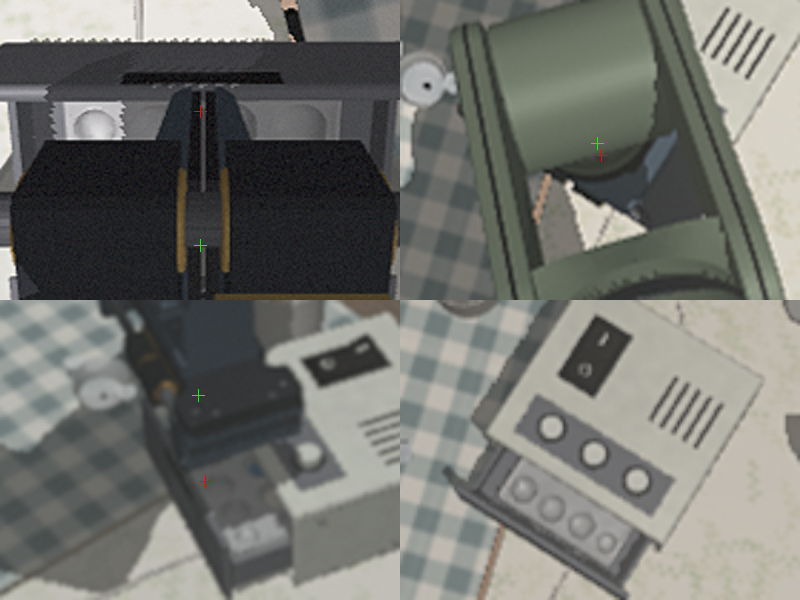

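The wrist crop (top left) shows the panel band at full rows ~206–234, with the finger tips ending at row ~228, apparently behind or against the panel's top edge. There is also a dark strip at row ~223, cols 236–316. I'll measure the panel from this wrist frame to resolve the contradiction.

```bash
python3 - <<'E'
from h import *; import cv2
s=env.state(); im=cams.grab_frame("wrist"); cv2.imwrite("pics/w4.png",im); g=cv2.cvtColor(im,6)
print(box(s["ee_pos"]),s["force"])
for c in(150,200,276,360): print(c,g[195:245,c].tolist())
for r,z in((206,12),(226,64),(234,64)):
    print(r,[box(onz("wrist",(c,r),z,s)).round(1) for c in(200,360)])
print([ (x,z,proj("wrist",np.r_[O+bx*x,z],s).round()) for x,z in((-122,12),(-122,64),(-118,64),(-90,64),(-90,12))])
cv2.imwrite("pics/w4c.png",cv2.resize(im[180:300,120:440],None,fx=2.5,fy=2.5,interpolation=2))
E
```

```text
[-106.25621959    2.02148181] [ 0.7911596  -0.34029891 -0.5175034 ]
150 [233, 231, 231, 230, 231, 233, 231, 232, 231, 230, 232, 232, 231, 230, 230, 227, 226, 226, 226, 227, 229, 227, 225, 223, 221, 224, 228, 230, 230, 230, 230, 232, 234, 232, 235, 223, 225, 223, 229, 223, 238, 234, 230, 231, 230, 231, 230, 230, 230, 229]
200 [228, 229, 229, 231, 231, 230, 228, 222, 226, 170, 179, 130, 56, 56, 62, 60, 61, 60, 66, 63, 59, 57, 61, 61, 65, 64, 61, 62, 61, 66, 65, 60, 62, 99, 61, 64, 64, 68, 71, 70, 71, 85, 74, 71, 75, 70, 71, 70, 73, 70]
276 [230, 227, 228, 229, 228, 231, 230, 231, 232, 240, 194, 121, 55, 57, 59, 61, 63, 60, 63, 61, 63, 65, 63, 61, 63, 51, 70, 19, 21, 13, 33, 23, 61, 86, 72, 57, 39, 46, 41, 40, 43, 51, 64, 61, 48, 42, 44, 44, 48, 47]
360 [116, 116, 116, 113, 115, 113, 115, 115, 113, 113, 120, 74, 49, 51, 53, 56, 54, 51, 53, 55, 51, 51, 53, 54, 48, 57, 51, 56, 54, 53, 54, 51, 58, 66, 63, 72, 72, 76, 73, 73, 61, 73, 74, 75, 70, 75, 74, 75, 76, 77]
206 [array([-124.4,  -57.4]), array([-124.4,   67.1])]
226 [array([-126.1,  -44.4]), array([-126.1,   53. ])]
234 [array([-120.9,  -44.8]), array([-120.9,   53.4])]
[(-122, 12, array([274., 209.])), (-122, 64, array([273., 232.])), (-118, 64, array([273., 238.])), (-90, 64, array([273., 279.])), (-90, 12, array([274., 247.]))]
```

View pics/w4c.png

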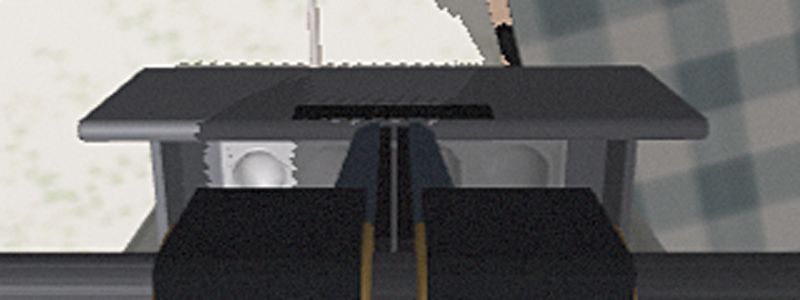

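The fingers seem to overlap the panel's top edge without having moved it: front face at box x ≈ -122 to -124, with no force. I'll lift clear, go back in front of the panel and approach in small steps, checking the panel edge numerically at each one.

Call:
apply_moves(
  deltas=[
    [0,0,-0.01,0,-1],
    [0,0,-0.02,0,-1],
    [0,0,-0.04,0,-1],
    [0,0,-0.06,0,-1],
    [0,0,-0.06,0,-1],
  ],
)

```text
time_s: 3.75
ee_pos: [545.6, 182.1, 102.4]
ee_rot: [179.7, 0.3, 149.0]
force: [-0.0, 0.6, -0.3]
gripper_width: 0.2
gripper_force: 0.0
```

```bash
cat >> h.py <<'E'
import cv2
def gauge(tag=None):
    "panel bottom/top front edges from the wrist picture, box frame"
    s=env.state(); im=cams.grab_frame("wrist"); g=cv2.GaussianBlur(cv2.cvtColor(im,6),(3,3),0).astype(int)
    if tag: cv2.imwrite(f"pics/{tag}.png",im)
    r={}
    for c in(200,225,340,360):
        col=g[60:330,c]; k=np.where((col[:-2]-col[2:]>25)&(col[2:]<80))[0]
        r[c]=(int(k[0])+61,box(onz("wrist",(c,k[0]+61),12,s)).round(1).tolist()) if len(k) else None
    print("tcp",box(s["ee_pos"]).round(1),s["ee_pos"][2].round(1),"F",s["force"].round(1),"yaw",s["ee_rot"][2].round(1)); print(r); return im,s
E
python3 -c "
from h import *
gauge('w5')"
```

```text
tcp [-104.5    4. ] 102.4 F [-0.   0.6 -0.3] yaw 149.0
{200: (187, [-123.9, -70.5]), 225: (187, [-123.9, -46.0]), 340: (186, [-124.8, 66.9]), 360: (192, [-118.7, 87.0])}
```

Call:
apply_moves(
  deltas=[
    [0.03,0,0,0,-1],
    [0.06,0,0,0,-1],
    [0.06,0,0,0,-1],
    [0.06,0,0,0,-1],
  ],
)

```text
time_s: 4.2
ee_pos: [491.4, 212.3, 98.2]
ee_rot: [-180.0, 0.0, 149.1]
force: [0.1, -0.6, 0.2]
gripper_width: 0.4
gripper_force: 0.0
```

```bash
python3 -c "
from h import *
im,s=gauge('w6'); print(s['ee_pos'],s['ee_rot'],s['qvel'].round(2))
for y in(-1,0,1): print([proj('wrist',np.r_[O+bx*x,z],s).round() for x,z in((-122,12),(-122,64))])
g=cv2.cvtColor(im,6); print(g[195:300:3,276].tolist(),im[195:300:6,265].tolist())"
```

```text
tcp [-166.5    1.9] 98.2 F [ 0.1 -0.6  0.2] yaw 149.1
{200: (251, [-119.8, -77.0]), 225: (248, [-123.2, -51.1]), 340: (247, [-124.5, 67.0]), 360: (259, [-111.1, 88.6])}
[491.38569004 212.26353673  98.21954474] [-1.79972555e+02  1.82165460e-03  1.49084537e+02] [-1.02  0.65 -1.49 -0.07 -0.03 -0.07]
[array([275., 249.]), array([274., 274.])]
[array([275., 249.]), array([274., 274.])]
[array([275., 249.]), array([274., 274.])]
[225, 226, 223, 226, 226, 224, 226, 226, 225, 225, 220, 226, 115, 122, 128, 89, 86, 56, 26, 31, 38, 23, 23, 32, 19, 21, 27, 39, 59, 39, 47, 47, 47, 50, 58] [[221, 226, 229], [221, 225, 229], [220, 225, 229], [219, 224, 228], [220, 224, 228], [216, 221, 227], [36, 32, 29], [51, 45, 44], [49, 43, 41], [44, 39, 36], [27, 22, 22], [27, 26, 23], [29, 24, 26], [40, 53, 66], [34, 64, 73], [48, 74, 87], [47, 81, 103], [62, 98, 119]]
```

Call:
apply_moves(
  deltas=[
    [0,0,0.03,0,-1],
    [0,0,0.05,0,-1],
    [0,0,0.06,0,-1],
    [0,0,0.06,0,-1],
  ],
)

```text
time_s: 4.65
ee_pos: [491.5, 211.5, 37.2]
ee_rot: [-179.9, -0.1, 149.0]
force: [-0.8, -0.5, 1.1]
gripper_width: 0.6
gripper_force: 0.0
```

Call:
apply_moves(
  deltas=[
    [-0.005,0,0,0,-1],
    [-0.01,0,0,0,-1],
    [-0.015,0,0,0,-1],
    [-0.02,0,0,0,-1],
    [-0.025,0,0,0,-1],
  ],
)

```text
time_s: 5.15
ee_pos: [513.9, 199.1, 39.0]
ee_rot: [180.0, 0.0, 149.0]
force: [-0.4, -0.6, -0.3]
gripper_width: 0.1
gripper_force: 0.0
```

```bash
python3 -c "
from h import *
gauge('w7')"
```

```text
tcp [-140.4    2.2] 39.0 F [-0.4 -0.6 -0.3] yaw 149.0
{200: (247, [-123.9, -59.8]), 225: (247, [-123.9, -39.5]), 340: (246, [-124.7, 53.8]), 360: (246, [-124.7, 70.1])}
```

Call:
apply_moves(
  deltas=[
    [-0.004,0,0,0,-1],
    [-0.008,0,0,0,-1],
    [-0.01,0,0,0,-1],
  ],
)

```text
time_s: 5.5
ee_pos: [522.1, 194.0, 38.6]
ee_rot: [180.0, 0.0, 149.0]
force: [0.7, 0.3, 0.8]
gripper_width: 0.3
gripper_force: 0.0
```

```bash
python3 -c "
from h import *
gauge('w8')"
```

```text
tcp [-130.7    2.1] 38.6 F [0.7 0.3 0.8] yaw 149.0
{200: (236, [-123.9, -59.1]), 225: (236, [-123.9, -39.1]), 340: (235, [-124.7, 53.0]), 360: (235, [-124.7, 69.0])}
```

Call:
apply_moves(
  deltas=[
    [-0.004,0,0,0,-1],
    [-0.008,0,0,0,-1],
    [-0.01,0,0,0,-1],
  ],
)

```text
time_s: 5.85
ee_pos: [530.8, 188.9, 38.6]
ee_rot: [180.0, 0.0, 149.0]
force: [-0.5, 0.7, 0.1]
gripper_width: 0.2
gripper_force: 0.0
```

```bash
python3 -c "
from h import *
gauge('w9')
a=[cv2.imread(f'pics/w{i}.png')[190:300,177:377] for i in(6,7,8,9)]
a=[cv2.resize(x,(400,220),interpolation=2) for x in a]
cv2.imwrite('pics/cc.png',np.vstack([np.hstack(a[:2]),np.hstack(a[2:])]))"
```

```text
tcp [-120.7    2.1] 38.6 F [-0.5  0.7  0.1] yaw 149.0
{200: (224, [-124.0, -58.4]), 225: (224, [-124.0, -38.6]), 340: (224, [-124.0, 52.5]), 360: (223, [-124.8, 68.3])}
```

View pics/cc.png

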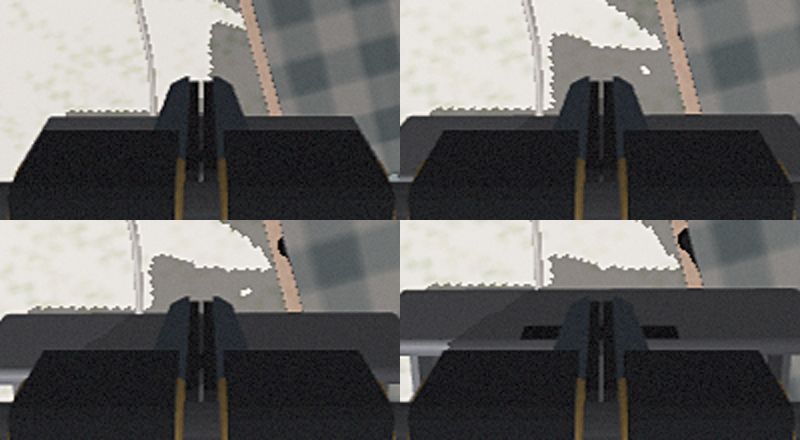

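The composite (w6 to w9) shows the fingers moving into the panel's face with no force. The panel edge stays at box x = -124, row 224 in the last frame. There is a dark handle recess at row ~246, about 57 mm wide and centred where I was pushing. I'll back out and push on the solid face beside it, at box y ≈ +45.

Call:
apply_moves(
  deltas=[
    [0.015,0,0,0,-1],
    [0.035,0,0,0,-1],
    [0.035,0.025,0,0,-1],
    [0.035,0.045,0,0,-1],
    [0.035,0.045,0,0,-1],
  ],
)

```text
time_s: 6.4
ee_pos: [523.1, 248.4, 38.8]
ee_rot: [179.9, 0.0, 149.2]
force: [-0.3, -0.0, -0.2]
gripper_width: 0.0
gripper_force: 0.0
```

Call:
apply_moves(
  deltas=[
    [-0.005,0,0,0,-1],
    [-0.01,0,0,0,-1],
    [-0.015,0,0,0,-1],
    [-0.02,0,0,0,-1],
    [-0.025,0,0,0,-1],
  ],
)

```text
time_s: 6.9
ee_pos: [545.3, 232.0, 38.6]
ee_rot: [-180.0, -0.0, 149.0]
force: [0.1, 0.6, -0.1]
gripper_width: 0.4
gripper_force: 0.0
```

```bash
python3 -c "
from h import *
gauge('w10')"
```

```text
tcp [-130.5   46.6] 38.6 F [ 0.1  0.6 -0.1] yaw 149.0
{200: (236, [-123.7, -14.7]), 225: (236, [-123.6, 5.4]), 340: (254, [-107.9, 98.5]), 360: (261, [-101.6, 115.3])}
```

Call:
apply_moves(
  deltas=[
    [-0.004,0,0,0,-1],
    [-0.008,0,0,0,-1],
    [-0.01,0,0,0,-1],
  ],
)

```text
time_s: 7.25
ee_pos: [553.9, 227.4, 38.6]
ee_rot: [180.0, 0.0, 149.0]
force: [0.2, -0.5, 0.2]
gripper_width: 0.5
gripper_force: 0.0
```

```bash
python3 -c "
from h import *
gauge('w11')"
```

```text
tcp [-120.7   47.1] 38.6 F [ 0.2 -0.5  0.2] yaw 149.0
{200: (224, [-124.0, -13.5]), 225: (224, [-124.0, 6.3]), 340: (254, [-98.1, 98.9]), 360: (260, [-92.7, 115.7])}
```

The panel is untouched even beside the "recess". That mark's height also shifts between views (z ~45, then ~55), so it is a shadow of the gripper. The tip at row ~230 is never hidden by the lip, and it fits the 32 mm pad width only if the closed fingertips end about 25 mm above the nominal TCP. That means I have been passing just over the panel. I'll back out, re-centre and go 24 mm lower, to TCP z ≈ 15, which is safe either way.

Call:
apply_moves(
  deltas=[
    [0.015,0,0,0,-1],
    [0.035,-0.01,0,0,-1],
    [0.045,-0.045,0,0,-1],
    [0.045,-0.045,0,0,-1],
    [0.045,-0.045,0,0,-1],
  ],
)

```text
time_s: 7.8
ee_pos: [490.7, 212.5, 38.9]
ee_rot: [180.0, -0.0, 149.0]
force: [0.3, -0.0, -0.2]
gripper_width: 0.6
gripper_force: 0.0
```

Call:
apply_moves(
  deltas=[
    [0,0,0.006,0,-1],
    [0,0,0.012,0,-1],
    [0,0,0.018,0,-1],
    [0,0,0.024,0,-1],
    [0,0,0.024,0,-1],
  ],
)

```text
time_s: 8.3
ee_pos: [491.1, 212.0, 13.3]
ee_rot: [-179.9, -0.1, 149.0]
force: [0.1, -0.2, -0.8]
gripper_width: 0.3
gripper_force: 0.0
```

Call:
apply_moves(
  deltas=[
    [-0.005,0,0,0,-1],
    [-0.01,0,0,0,-1],
    [-0.015,0,0,0,-1],
    [-0.02,0,0,0,-1],
    [-0.025,0,0,0,-1],
  ],
)

```text
time_s: 8.8
ee_pos: [513.7, 199.1, 14.8]
ee_rot: [180.0, -0.0, 149.0]
force: [-1.4, 0.7, 0.3]
gripper_width: 0.8
gripper_force: 0.8
```

Call:
apply_moves(
  deltas=[
    [-0.003,0,0,0,-1],
    [-0.006,0,0,0,-1],
    [-0.008,0,0,0,-1],
  ],
)

```text
time_s: 9.1
ee_pos: [520.1, 195.3, 14.7]
ee_rot: [180.0, -0.0, 149.0]
force: [-2.3, 0.8, 2.0]
gripper_width: 0.4
gripper_force: 1.1
```

```bash
python3 -c "
from h import *
gauge('w12')"
```

```text
tcp [-133.1    2.1] 14.7 F [-2.3  0.8  2. ] yaw 149.0
{200: (255, [-120.8, -53.6]), 225: (255, [-120.8, -35.4]), 340: (254, [-121.5, 48.5]), 360: (260, [-116.8, 63.5])}
```

Contact: about 2.4 N along -x, and the panel has moved 3 mm. I'll continue the push and slow down near home (TCP ≈ -94 to -97 in box x).

Call:
apply_moves(
  deltas=[
    [-0.005,0,0,0,-1],
    [-0.01,0,0,0,-1],
    [-0.015,0,0,0,-1],
    [-0.02,0,0,0,-1],
    [-0.025,0,0,0,-1],
  ],
)

```text
time_s: 9.65
ee_pos: [541.9, 182.1, 14.6]
ee_rot: [180.0, -0.0, 149.0]
force: [-1.1, 1.7, 2.5]
gripper_width: 0.7
gripper_force: 1.1
```

Call:
apply_moves(
  deltas=[
    [-0.002,0,0,0,-1],
    [-0.004,0,0,0,-1],
    [-0.006,0,0,0,-1],
  ],
)

```text
time_s: 9.95
ee_pos: [546.7, 179.2, 14.6]
ee_rot: [180.0, -0.0, 149.0]
force: [-2.1, 0.2, 1.1]
gripper_width: 0.6
gripper_force: 1.1
```

```bash
python3 -c "
from h import *
gauge('w13')"
```

```text
tcp [-102.    2.] 14.6 F [-2.1  0.2  1.1] yaw 149.0
{200: (255, [-89.7, -53.7]), 225: (255, [-89.7, -35.4]), 340: (236, [-104.5, 47.5]), 360: (260, [-85.7, 63.3])}
```

Call:
apply_moves(
  deltas=[
    [-0.0015,0,0,0,-1],
    [-0.003,0,0,0,-1],
    [-0.0045,0,0,0,-1],
    [-0.0045,0,0,0,-1],
  ],
)

```text
time_s: 10.4
ee_pos: [549.2, 177.7, 14.6]
ee_rot: [-180.0, -0.2, 149.0]
force: [-4.0, 3.5, 3.9]
gripper_width: 0.2
gripper_force: 3.1
```

Call:
apply_moves(
  deltas=[
    [-0.001,0,0,0,-1],
    [-0.0015,0,0,0,-1],
    [-0.0015,0,0,0,-1],
  ],
)

```text
time_s: 10.7
ee_pos: [549.2, 177.7, 14.6]
ee_rot: [-180.0, -0.3, 149.0]
force: [-8.0, 6.8, 5.5]
gripper_width: 0.7
gripper_force: 5.1
```

Call:
apply_moves(
  deltas=[
    [-0.001,0,0,0,-1],
    [-0.001,0,0,0,-1],
  ],
)

```text
time_s: 10.9
ee_pos: [549.1, 177.7, 14.6]
ee_rot: [-179.9, -0.4, 148.9]
force: [-9.8, 8.2, 6.9]
gripper_width: 0.6
gripper_force: 6.5
```

The end stop is felt, with TCP stationary at box x ≈ -99 and force rising to about 12 N. I'll back off and check the panel against the case.

Call:
apply_moves(
  deltas=[
    [0.004,0,0,0,-1],
    [0.01,0,0,0,-1],
    [0.03,0,0,0,-1],
    [0.03,0,0,0,-1],
  ],
)

```text
time_s: 11.3
ee_pos: [525.4, 191.3, 14.4]
ee_rot: [-179.9, -0.0, 149.1]
force: [0.5, -0.6, -0.2]
gripper_width: 0.7
gripper_force: 0.0
```

Call:
apply_moves(
  deltas=[
    [0.03,0,-0.04,0,-1],
    [0.03,0,-0.09,0,-1],
    [0.03,0,-0.14,0,-1],
    [0.03,0,-0.14,0,-1],
    [0.03,0,-0.14,0,-1],
  ],
)

```text
time_s: 11.8
ee_pos: [502.5, 206.4, 155.9]
ee_rot: [179.8, 0.2, 149.0]
force: [-0.1, -1.2, -0.8]
gripper_width: 0.4
gripper_force: 0.0
```

```bash
python3 - <<'E'
from h import *
im,s=gauge('w14')
w=im; t=cams.grab_frame("top"); sc=cams.grab_frame("scene"); cv2.imwrite("pics/t14.png",t); cv2.imwrite("pics/s14.png",sc)
a=np.hstack([cv2.resize(x,(400,300),interpolation=2) for x in(w[150:360,140:420],t[150:270,220:380])])
b=np.hstack([cv2.resize(x,(400,300),interpolation=2) for x in(sc[150:270,190:350],cv2.imread("pics/scene0.png")[150:270,190:350])])
cv2.imwrite("pics/d14.png",np.vstack([a,b]))
E
```

```text
tcp [-153.9    2.6] 155.9 F [-0.1 -1.2 -0.8] yaw 149.0
{200: (255, [-75.9, -92.4]), 225: (251, [-81.3, -61.0]), 340: (254, [-77.0, 82.0]), 360: (261, [-67.4, 107.6])}
```

View pics/d14.png

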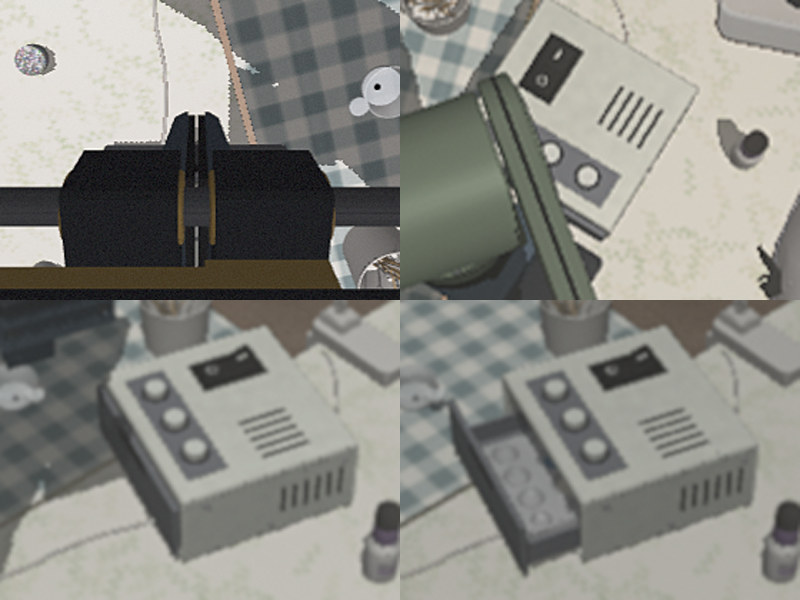

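The composite's bottom-left view shows the tray flush with the case and the box unmoved. The wrist edge agrees, with the panel bottom at box x ≈ -81. My 10 viewings are used up, so from here I work with numbers. Next I'll check that the rocker and keys haven't moved, and where the lamp and cup are.

```bash
python3 - <<'E'
from h import *
def blob(im,roi,lo,hi,amin):
    x0,y0,x1,y1=roi; m=cv2.inRange(cv2.cvtColor(im[y0:y1,x0:x1],6),lo,hi)
    n,l,st,c=cv2.connectedComponentsWithStats(m); return [(st[i,4],(c[i]+[x0,y0]).round(2)) for i in range(1,n) if st[i,4]>=amin]
for n,fs,roi in(("top",("top0","t14"),(262,158,300,196)),("scene",("scene0","s14"),(262,164,302,192))):
    for f in fs:
        for a,c in blob(cv2.imread(f"pics/{f}.png"),roi,0,75,60): print("rocker",f,a,c,box(onz(n,c,78)).round(1))
for n,fs,roi in(("scene",("scene0","s14"),(242,178,280,222)),("top",("top0","t14"),(255,195,305,228))):
    for f in fs:
        print("keys",f,[(int(a),box(onz(n,c,79)).round(1).tolist()) for a,c in blob(cv2.imread(f"pics/{f}.png"),roi,175,255,15) if a<120])
for p,z in(((300,122),15),((283,115),15),((318,125),15),((345,85),150),((233,148),76)): print(p,z,box(onz("top",p,z)).round(0))
for p,z in(((318,157),15),((352,178),15),((330,140),80),((260,140),95)): print("s",p,z,box(onz("scene",p,z)).round(0))
E
```

```text
rocker top0 320 [279.83 176.84] [19.4 41.2]
rocker t14 313 [279.69 176.76] [19.4 41.6]
rocker scene0 239 [280.76 177.26] [15.7 35.6]
rocker s14 225 [280.77 177.32] [15.6 35.4]
keys scene0 []
keys s14 [(17, [-46.5, 39.5]), (21, [-46.2, 1.4]), (21, [-46.3, -36.2]), (17, [-44.3, -71.7])]
keys top0 [(32, [-44.8, 39.8]), (33, [-44.4, 1.9]), (33, [-44.3, -36.5])]
keys t14 [(30, [-43.4, 0.3]), (41, [-44.1, -37.0]), (18, [-65.3, -26.6])]
(300, 122) 15 [171.  81.]
(283, 115) 15 [164. 124.]
(318, 125) 15 [188.  41.]
(345, 85) 150 [246.  22.]
(233, 148) 76 [ 20. 164.]
s (318, 157) 15 [155. 129.]
s (352, 178) 15 [188.  33.]
s (330, 140) 80 [165. 100.]
s (260, 140) 95 [ 19. 146.]
```

The box is unmoved. The keys measure at (-45.5, +1.5) and the rocker at (19, 41), so the box frame is good to about 1.5 mm. I'll go above the rocker's rear half at box (38, 41).

Call:
apply_moves(
  deltas=[
    [-0.193,0.039,0,0,-1],
    [-0.193,0.039,0,0,-1],
    [-0.193,0.039,0,0,-1],
    [-0.193,0.039,0,0,-1],
    [-0.193,0.039,0,0,-1],
  ],
)

```text
time_s: 12.45
ee_pos: [690.8, 137.5, 150.2]
ee_rot: [-179.9, -0.0, 148.8]
force: [-0.5, 0.1, 0.9]
gripper_width: 0.4
gripper_force: 0.0
```

Call:
apply_moves(
  deltas=[
    [0,0,0.02,0,-1],
    [0,0,0.04,0,-1],
    [0,0,0.06,0,-1],
    [0,0,0.06,0,-1],
    [0,0,0.06,0,-1],
  ],
)

```text
time_s: 12.95
ee_pos: [685.8, 140.7, 93.6]
ee_rot: [-179.9, -0.1, 149.0]
force: [0.0, 0.5, 0.9]
gripper_width: 0.5
gripper_force: 0.0
```

```bash
python3 -c "
from h import *
s=env.state(); print(box(s['ee_pos']),s['ee_pos'],s['force'])"
```

```text
[37.04715999 40.665527  ] [685.79990887 140.67646205  93.55645409] [0.02929848 0.50221887 0.87616716]
```

Call:
apply_moves(
  deltas=[
    [0,0,0.006,0,-1],
    [0,0,0.012,0,-1],
    [0,0,0.018,0,-1],
    [0,0,0.024,0,-1],
    [0,0,0.028,0,-1],
  ],
)

```text
time_s: 13.45
ee_pos: [686.4, 140.6, 65.9]
ee_rot: [-180.0, -0.0, 149.0]
force: [-0.3, -0.7, 0.1]
gripper_width: 0.8
gripper_force: 0.0
```

Call:
apply_moves(
  deltas=[
    [0,0,0.002,0,-1],
    [0,0,0.004,0,-1],
    [0,0,0.006,0,-1],
    [0,0,0.006,0,-1],
  ],
)

```text
time_s: 13.85
ee_pos: [686.6, 140.6, 60.4]
ee_rot: [-180.0, -0.0, 149.0]
force: [-1.3, 1.1, -0.6]
gripper_width: 0.3
gripper_force: 0.0
```

Call:
apply_moves(
  deltas=[
    [0,0,0.002,0,-1],
    [0,0,0.003,0,-1],
    [0,0,0.003,0,-1],
  ],
)

```text
time_s: 14.15
ee_pos: [686.9, 140.6, 57.8]
ee_rot: [180.0, 0.0, 149.0]
force: [-0.4, -0.5, 2.0]
gripper_width: 0.5
gripper_force: 0.5
```

Contact shows at TCP z ≈ 58 (2 N), as predicted. I'll continue down to the snap.

Call:
apply_moves(
  deltas=[
    [0,0,0.0015,0,-1],
    [0,0,0.003,0,-1],
    [0,0,0.003,0,-1],
  ],
)

```text
time_s: 14.45
ee_pos: [686.5, 140.6, 54.2]
ee_rot: [-180.0, -0.0, 149.0]
force: [-0.1, -0.1, -0.1]
gripper_width: 0.3
gripper_force: 0.0
```

Call:
apply_moves(
  deltas=[
    [0,0,0.001,0,-1],
    [0,0,0.002,0,-1],
    [0,0,0.002,0,-1],
  ],
)

```text
time_s: 14.75
ee_pos: [686.5, 140.7, 52.2]
ee_rot: [-180.0, -0.0, 149.0]
force: [-0.4, 1.0, -0.1]
gripper_width: 0.6
gripper_force: 0.0
```

Call:
apply_moves(
  deltas=[
    [0,0,0.001,0,-1],
    [0,0,0.001,0,-1],
  ],
)

```text
time_s: 14.95
ee_pos: [686.8, 140.6, 51.7]
ee_rot: [180.0, 0.0, 149.0]
force: [-0.2, -0.1, 0.9]
gripper_width: 0.4
gripper_force: 0.0
```

The rocker has snapped over, since the force fell to 0 by z = 54. One more millimetre will confirm the end stop, then I'll raise and compare the rocker picture.

Call:
apply_moves(
  deltas=[
    [0,0,0.001,0,-1],
    [0,0,0.0015,0,-1],
    [0,0,0.0015,0,-1],
  ],
)

```text
time_s: 15.25
ee_pos: [686.9, 140.7, 51.6]
ee_rot: [180.0, 0.0, 149.0]
force: [-1.0, -0.8, 5.4]
gripper_width: 0.8
gripper_force: 3.1
```

Call:
apply_moves(
  deltas=[
    [0,0,-0.02,0,-1],
    [0,0,-0.05,0,-1],
    [0,0,-0.09,0,-1],
    [0,0,-0.1,0,-1],
    [0,0,-0.1,0,-1],
  ],
)

```text
time_s: 15.75
ee_pos: [688.0, 140.9, 152.4]
ee_rot: [179.8, 0.2, 149.0]
force: [-0.4, -0.6, 0.8]
gripper_width: 0.6
gripper_force: 0.0
```

Call:
apply_moves(
  deltas=[
    [0.12,-0.12,-0.03,0,-1],
    [0.22,-0.16,-0.03,0,-1],
    [0.25,-0.16,-0.03,0,-1],
    [0.25,-0.16,-0.03,0,-1],
    [0.25,-0.16,-0.03,0,-1],
  ],
)

```text
time_s: 16.25
ee_pos: [436.4, 130.1, 173.9]
ee_rot: [-179.8, -0.2, 149.0]
force: [-0.3, 0.2, 1.1]
gripper_width: 0.6
gripper_force: 0.0
```

```bash
python3 - <<'E'
from h import *
s=env.state(); print(box(s["ee_pos"]),s["ee_pos"][2])
a=cv2.imread("pics/scene0.png"); b=cams.grab_frame("scene"); cv2.imwrite("pics/s15.png",b); t=cams.grab_frame("top"); cv2.imwrite("pics/t15.png",t)
for im in(a,b): print(cv2.cvtColor(im,6)[166:190:2,264:300:2])
e=cv2.cvtColor(a,6)[150:270,190:350].astype(float); g=cv2.cvtColor(b,6)[150:270,190:350].astype(float)
print("shift scene case",cv2.phaseCorrelate(e[55:110,70:150].copy(),g[55:110,70:150].copy()))
E
```

```text
[-171.24992801  -96.81820242] 173.8896047935168
[[107 104  98  95 113 151 147 161 162 164 163 163 161 162 160 159 160 161]
 [110 116 136 150 161 164 164 161 161 163 152 116  87 145 160 160 161 160]
 [158 162 166 166 164 162 163 161 159 124  76  48  57  81 157 162 160 159]
 [164 164 165 166 162 151 135 104  75  53  67 108  98  48 113 161 163 161]
 [164 163 148 134  97  68  50  47  47  48  61  69  48  48  53 123 163 161]
 [149  88  59  47  67  75  70  50  50  50  50  49  50  50  46  68 146 163]
 [162  96  46  47  92 102  86  52  51  49  51  50  47  46  48  58 103 160]
 [166 151  81  47  50  65  56  50  51  48  47  49  64  83 122 145 160 163]
 [163 165 136  53  47  48  47  46  48  68  94 128 152 160 165 164 163 162]
 [162 161 161 112  44  50  76 106 129 157 161 164 162 162 163 162 162 162]
 [163 162 163 150 115 133 158 161 164 164 162 160 160 161 163 164 164 164]
 [163 163 163 164 164 164 162 161 162 163 165 164 161 162 163 164 164 165]]
[[118 113 108 105 125 166 163 179 180 181 180 181 181 180 178 177 178 178]
 [122 128 150 167 179 181 181 179 179 181 181 177 155 163 178 178 178 177]
 [173 178 185 184 183 181 181 178 176 154 130  93  59  88 168 179 178 177]
 [182 182 181 167 155 153 149 115  85  58  53  67  65  51 123 179 180 179]
 [182 179 135  67  64  74  61  48  50  53  77 120  91  55  59 136 182 179]
 [170 100  54  46  73 108  99  63  53  54  55  57  53  57  52  75 162 181]
 [181 124  45  47  50  67  64  54  53  53  55  53  53  51  51  63 114 177]
 [183 167  87  49  49  52  51  51  50  50  51  53  66  92 136 161 177 181]
 [180 182 150  56  50  50  50  48  52  75 104 141 162 178 183 181 180 179]
 [178 178 178 124  47  54  83 116 143 174 177 181 180 179 180 180 180 180]
 [179 180 180 166 126 146 175 178 181 182 181 178 177 178 181 181 182 182]
 [180 181 181 182 182 182 179 178 179 182 183 182 179 180 182 181 182 183]]
shift scene case ((0.002126403265066301, 0.024150591530794685), 0.9559206713419929)
```

The rocker is on: in the scene picture the "O" half has risen and the "I" half is down, and the case has shifted 0.00–0.02 px. The tips contacted z = 77 at TCP 51.6, so the tip offset is 25.4 mm. The middle key should touch at TCP z ≈ 54.6 and bottom at ≈ 50.6.

Call:
apply_moves(
  deltas=[
    [-0.167,0.12,0,0,-1],
    [-0.167,0.12,0,0,-1],
    [-0.167,0.12,0,0,-1],
    [-0.167,0.12,0,0,-1],
    [-0.167,0.12,0,0,-1],
  ],
)

```text
time_s: 16.85
ee_pos: [649.3, 147.4, 171.6]
ee_rot: [-179.9, -0.0, 149.0]
force: [-1.8, 0.0, -0.6]
gripper_width: 0.4
gripper_force: 0.0
```

Call:
apply_moves(
  deltas=[
    [0,0,0.04,0,-1],
    [0,0,0.08,0,-1],
    [0,0,0.11,0,-1],
    [0,0,0.11,0,-1],
    [0,0,0.11,0,-1],
  ],
)

```text
time_s: 17.35
ee_pos: [644.3, 147.4, 65.3]
ee_rot: [-179.9, -0.1, 149.0]
force: [0.7, 0.2, 0.8]
gripper_width: 0.2
gripper_force: 0.0
```

```bash
python3 -c "
from h import *
s=env.state(); print(box(s['ee_pos']),s['ee_pos'],s['ee_rot'])"
```

```text
[-2.00164842 25.07910752] [644.30094768 147.42791604  65.28561667] [-1.79930031e+02 -8.10519911e-02  1.49015873e+02]
```

The previous lateral move had been speed-limited, so I am at box (-2, 25) with the tips 8 mm clear of everything. I'll raise, correct and verify before pressing.

Call:
apply_moves(
  deltas=[
    [0,0,-0.02,0,-1],
    [0.02,-0.012,-0.02,0,-1],
    [0.0433,-0.0237,-0.02,0,-1],
    [0.0433,-0.0237,-0.02,0,-1],
    [0.0433,-0.0237,-0.02,0,-1],
  ],
)

```text
time_s: 17.85
ee_pos: [596.8, 149.9, 88.4]
ee_rot: [179.8, 0.2, 149.0]
force: [0.1, -0.6, -0.3]
gripper_width: 0.7
gripper_force: 0.0
```

```bash
python3 -c "
from h import *
s=env.state(); print(box(s['ee_pos']),s['ee_pos'],s['ee_rot'])"
```

```text
[-43.97251731   2.74325981] [596.82107928 149.89895327  88.43522028] [179.80706332   0.20573195 149.03468101]
```

Call:
apply_moves(
  deltas=[
    [0,0,0.006,0,-1],
    [0,0,0.012,0,-1],
    [0,0,0.018,0,-1],
    [0,0,0.024,0,-1],
    [0,0,0.024,0,-1],
  ],
)

```text
time_s: 18.35
ee_pos: [594.7, 149.2, 60.4]
ee_rot: [-179.9, -0.1, 149.0]
force: [0.6, 0.7, -0.2]
gripper_width: 0.5
gripper_force: 0.0
```

Call:
apply_moves(
  deltas=[
    [0,0,0.002,0,-1],
    [0,0,0.004,0,-1],
    [0,0,0.004,0,-1],
  ],
)

```text
time_s: 18.65
ee_pos: [595.4, 149.5, 57.8]
ee_rot: [-180.0, -0.0, 149.0]
force: [0.3, 0.3, 0.3]
gripper_width: 0.1
gripper_force: 0.0
```

```bash
python3 -c "
from h import *
s=env.state(); print(box(s['ee_pos']),s['ee_pos'],s['ee_rot'])"
```

```text
[-45.00106312   1.64996579] [595.3763554  149.49155764  57.77547667] [-1.79994726e+02 -1.23536896e-02  1.49013160e+02]
```

Positioned at (-45.0, 1.6). I'll press in 1–2 mm steps.

Call:
apply_moves(
  deltas=[
    [0,0,0.0015,0,-1],
    [0,0,0.003,0,-1],
    [0,0,0.004,0,-1],
    [0,0,0.004,0,-1],
  ],
)

```text
time_s: 19.05
ee_pos: [595.5, 149.5, 54.1]
ee_rot: [180.0, 0.0, 149.0]
force: [-0.4, -0.1, 0.9]
gripper_width: 0.3
gripper_force: 0.8
```

Call:
apply_moves(
  deltas=[
    [0,0,0.001,0,-1],
    [0,0,0.002,0,-1],
    [0,0,0.002,0,-1],
  ],
)

```text
time_s: 19.35
ee_pos: [595.5, 149.6, 52.1]
ee_rot: [180.0, 0.0, 149.0]
force: [-2.2, 0.8, 2.8]
gripper_width: 0.4
gripper_force: 1.5
```

Call:
apply_moves(
  deltas=[
    [0,0,0.001,0,-1],
    [0,0,0.002,0,-1],
    [0,0,0.002,0,-1],
  ],
)

```text
time_s: 19.65
ee_pos: [595.5, 149.6, 50.5]
ee_rot: [180.0, 0.0, 149.0]
force: [-1.5, 0.3, 6.6]
gripper_width: 0.6
gripper_force: 3.0
```

Call:
apply_moves(
  deltas=[
    [0,0,0.001,0,-1],
    [0,0,0.001,0,-1],
  ],
)

```text
time_s: 19.85
ee_pos: [595.6, 149.6, 50.4]
ee_rot: [180.0, 0.0, 149.0]
force: [-4.2, 0.4, 11.3]
gripper_width: 1.0
gripper_force: 5.3
```

Call:
apply_moves(
  deltas=[
    [0,0,-0.005,0,-1],
    [0,0,-0.02,0,-1],
    [0,0,-0.05,0,-1],
    [0,0,-0.1,0,-1],
    [0,0,-0.1,0,-1],
  ],
)

```text
time_s: 20.35
ee_pos: [599.8, 150.4, 155.5]
ee_rot: [179.5, 0.6, 149.0]
force: [-0.0, 0.2, 0.4]
gripper_width: 0.6
gripper_force: 0.0
```

Call:
apply_moves(
  deltas=[
    [0.05,-0.04,0,0,-1],
    [0.1,-0.08,0,0,-1],
    [0.14,-0.12,0,0,-1],
    [0.14,-0.12,0,0,-1],
    [0.14,-0.12,0,0,-1],
  ],
)

```text
time_s: 20.85
ee_pos: [408.6, 117.5, 148.2]
ee_rot: [-179.8, -0.2, 149.0]
force: [0.5, -0.1, -0.4]
gripper_width: 0.5
gripper_force: 0.0
```

```bash
python3 - <<'E'
from h import *
s=env.state(); print(box(s["ee_pos"]),s["ee_pos"][2],s["force"],s["time_s"])
G=lambda im:cv2.cvtColor(im,6).astype(float)
a=G(cv2.imread("pics/s15.png")); b=G(cams.grab_frame("scene")); d=abs(a-b)
for n,(x0,y0,x1,y1) in dict(rocker=(262,164,302,192),keys=(242,178,285,222),case=(262,200,332,250),front=(225,190,264,256),cup=(245,137,278,170),bottle=(334,228,356,264),glit=(224,280,246,298),mix=(182,176,212,196)).items():
    p=a[y0:y1,x0:x1].copy(); q=b[y0:y1,x0:x1].copy(); print(n,np.round(cv2.phaseCorrelate(p,q),2) if 0 else (np.round(cv2.phaseCorrelate(p,q)[0],2),d[y0:y1,x0:x1].mean().round(1)))
o=G(cv2.imread("pics/scene0.png"))
for n,(x0,y0,x1,y1) in dict(keys=(242,178,285,222),case=(262,200,332,250),cup=(245,137,278,170),bottle=(334,228,356,264),glit=(224,280,246,298),mix=(182,176,212,196)).items(): print("vs start",n,np.round(cv2.phaseCorrelate(o[y0:y1,x0:x1].copy(),b[y0:y1,x0:x1].copy())[0],2))
E
```

```text
[-188.57511031 -121.96255756] 148.2322675934144 [ 0.50143146 -0.06878681 -0.39896033] 20.85
rocker (array([-0.03,  0.01]), np.float64(2.2))
keys (array([1.05, 0.57]), np.float64(9.0))
case (array([0.02, 0.  ]), np.float64(1.9))
front (array([-0.03,  0.08]), np.float64(16.5))
cup (array([0.04, 0.02]), np.float64(5.0))
bottle (array([-0.01, -0.  ]), np.float64(1.9))
glit (array([-0.12, -0.02]), np.float64(1.8))
mix (array([ 4.57, -1.36]), np.float64(45.5))
vs start keys [1.03 0.25]
vs start case [-0.06 -0.03]
vs start cup [-0.04  0.02]
vs start bottle [0.01 0.04]
vs start glit [ 0.11 -0.17]
vs start mix [13.42 -1.79]
```

The end stop was reached (z held at 50.4 mm while force rose to 11 N) and the key was released. The shifts at "mix" and "keys" are where the arm or its shadow is, so I'll move the arm away for a clean check.

Call:
apply_moves(
  deltas=[
    [0,0,-0.05,0,-1],
    [0.24,0.19,-0.06,0,-1],
    [0.24,0.19,-0.06,0,-1],
    [0.24,0.19,-0.06,0,-1],
    [0.24,0.19,-0.06,0,-1],
  ],
)

```text
time_s: 21.4
ee_pos: [343.9, 308.4, 205.6]
ee_rot: [179.9, 0.1, 149.0]
force: [0.7, 0.4, 0.5]
gripper_width: 0.5
gripper_force: 0.0
```

Call:
apply_moves(
  deltas=[
    [0.1,0.13,0,0,-1],
    [0.1,0.13,0,0,-1],
    [0.1,0.13,0,0,-1],
    [0.1,0.13,0,0,-1],
    [0.1,0.13,0,0,-1],
  ],
)

```text
time_s: 21.9
ee_pos: [324.7, 471.1, 204.2]
ee_rot: [-180.0, 0.0, 149.2]
force: [0.3, -1.1, 1.2]
gripper_width: 0.8
gripper_force: 0.0
```

```bash
python3 - <<'E'
from h import *
s=env.state(); print(s["ee_pos"],s["force"],s["time_s"])
G=lambda im:cv2.cvtColor(im,6).astype(float)
for n,f,R_ in(("scene","scene0",dict(keys=(246,180,282,220),case=(262,200,332,250),cup=(245,137,278,170),bottle=(334,228,356,264),glit=(224,280,246,298),mix=(182,176,212,196))),
              ("top","top0",dict(keys=(256,193,302,228),case=(295,175,335,215),cup=(216,130,250,162),bottle=(345,195,370,220),glit=(294,278,314,298),mix=(185,196,216,222)))):
    o=G(cv2.imread(f"pics/{f}.png")); b=G(cams.grab_frame(n)); 
    for k,(x0,y0,x1,y1) in R_.items():
        p=o[y0:y1,x0:x1].copy(); q=b[y0:y1,x0:x1].copy(); (sh,r)=cv2.phaseCorrelate(p,q); print(n,k,np.round(sh,2),round(r,2),abs(p-q).mean().round(1))
E
```

```text
[324.68667643 471.06854634 204.15634619] [ 0.28993879 -1.11163959  1.15276628] 21.9
scene keys [-0.12  0.02] 0.96 2.0
scene case [-0.08 -0.02] 1.0 0.9
scene cup [-0.03  0.01] 1.01 0.5
scene bottle [ 0.07 -0.01] 0.95 1.0
scene glit [-0.04 -0.05] 0.96 0.5
scene mix [ 0.18 -0.06] 0.79 2.6
top keys [ 0.35 -0.25] 0.84 7.4
top case [-0.11 -0.09] 1.04 1.4
top cup [ 0.02 -0.  ] 1.0 0.7
top bottle [0.51 0.55] 0.98 1.2
top glit [0.08 0.03] 0.99 0.8
top mix [-0.    0.49] 1.0 0.8
```

With the arm clear, the keys, case, cup, bottle, pot and mixing cup are all where they started.

```bash
python3 -c "
from workcell import env
print(env.job_done())"
```

```text
the job is handed in; nothing more can be done
None
```

I handed the job in at about 22 s: the tray is home, the rocker is on, and the middle key was pressed to its stop and came back up; camera checks show the box, the other two keys and the bystanders unmoved, but no verdict came back.

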